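# Assemble the calorimeter vessel in its jacket

## Task

Build up the calorimeter vessel on the round jacket plate, in this order: stand the steel vessel, open end up, fully down in the plate's raised collar; lift the long-stemmed sample carrier out of the carton and stand it inside the vessel; lower the flanged head over the stem until its flange rests on the vessel's rim; last, slip the brass nut over the stem down onto the head. Everything ends upright and fully seated, and the beaker, the jar and the two other containers in the carton stay standing where they are.

Things in the scene. Friction and masses are not known exactly. Their poses are not given: they have to be found in the camera images.
- jacket: Fixed round steel plate, 160 mm across, 8 mm thick, with six dark bolt heads (tops 13 mm above the bench) and at its centre a raised aluminium collar: inner diameter 66 mm, outer 86 mm, rim 26 mm above the bench. The vessel stands inside the collar on the plate's top, 8 mm above the bench. Origin: centre of the underside, on the bench; z up.
- carton: Fixed open cardboard carton, 248 x 96 mm, 85 mm high, walls and floor 4 mm; two full-height dividers part it into three cells in a row along its own x (centres at x = -80, 0, +80 mm; each about 77 x 88 mm). The carrier stands in one cell, a bottle and a can in the others. Origin: centre of the underside, on the bench; x along its long side, z up.
- vessel_center (a point): Loose steel vessel, a round pot open at the top: outer diameter 58 mm (tapered to 52 mm over the lowest 6 mm), height 70 mm, inner diameter 48 mm; inner floor 8 mm above its underside. About 0.55 kg. Stands upright on the bench. This point: on its axis, half-way up (35 mm above its underside); z up.
- carrier_center (a point): Loose sample carrier upright in a carton cell: round dark foot 43 mm across, 30 mm high (tapered to 30 mm across over the lowest 10 mm), with a central steel stem 12 mm across; total height 128 mm, top 8 mm tapered to a blunt point. The stem ends 47 mm above the carton's rim. About 0.15 kg. This point: on its axis, half-way up (64 mm above its underside); z up.
- head_center (a point): Loose steel head with a 20 mm hole through its axis. From below: spigot 40 mm across, 8 mm high (enters the vessel); flange 68 mm across, 6 mm thick (rests on the vessel's rim); hub 34 mm across, 30 mm high, to grip it by. Total height 44 mm, about 0.25 kg. Stands on its spigot on the bench. This point: on its axis, half-way up (22 mm above its underside); z up.
- nut_center (a point): Loose round knurled brass nut (a plain sleeve, no thread): 41 mm across, 24 mm high, with a 20 mm hole right through. About 0.12 kg. Lies on the bench, hole upright. Seated on the head's hub it leaves about 6 mm of stem showing. This point: its centre (12 mm above its underside); z up.
- beaker_center (a point): Bystander, not to be disturbed: small clear glass beaker, open at the top, 54 mm across at the rim, 65 mm high, loose on the bench. This point: its axis, half-way up.
- jar_center (a point): Bystander, not to be disturbed: closed amber glass jar with a black cap, 52 mm across, 60 mm high, loose on the bench. This point: its axis, half-way up.
- bottle_a_center (a point): Bystander, not to be disturbed: white plastic bottle with a grey cap, 54 mm across, 105 mm high, loose in a cell of the carton. This point: its axis, half-way up.
- bottle_b_center (a point): Bystander, not to be disturbed: closed metal can with a paper label, 48 mm across, 98 mm high, loose in a cell of the carton. This point: its axis, half-way up.

How it is judged:
On the way, in this order (a step that is already met when the one before it is completed fails the run):
1. the vessel stands fully down in the jacket's collar (horizontal distance between vessel_center and jacket below 0.01 m and angle between vessel_center's own z axis and vertical below 0.1 rad and z of vessel_center in the frame of jacket between 0.039 and 0.047 m), for 0.2 s.
2. the carrier stands on the vessel's floor, the vessel seated in the collar (all of step 1 and horizontal distance between carrier_center and vessel_center below 0.01 m and angle between carrier_center's own z axis and vertical below 0.1 rad and z of carrier_center in the frame of vessel_center between 0.033 and 0.041 m), for 0.2 s.
3. the head's flange rests on the vessel's rim, the stem through it (all of step 2 and horizontal distance between head_center and vessel_center below 0.01 m and angle between head_center's own z axis and vertical below 0.1 rad and z of head_center in the frame of vessel_center between 0.045 and 0.053 m), for 0.2 s.
4. the nut lies on the head's hub, around the stem (all of step 3 and horizontal distance between nut_center and head_center below 0.01 m and angle between nut_center's own z axis and vertical below 0.1 rad and z of nut_center in the frame of head_center between 0.03 and 0.038 m), for 0.2 s.
At the end, for the whole second after the job is handed in: Vessel in the collar on the plate, carrier on the vessel's floor, head's flange on the vessel's rim, nut on the hub: each within 4 mm of its seated height and 10 mm of the axis of what it stands in or on, tilted less than 0.1 rad, and at rest (under 0.02 m/s) (all of step 4 and linear speed of each of vessel, carrier, head, nut below 0.02 m/s); the robot touches nothing.
It fails at once if the beaker is tipped over, or shifted by more than 50 mm (angle between beaker_center's own z axis and vertical above 0.6 rad or distance of beaker_center from where it was at the start of the episode above 0.05 m).
It fails at once if the amber jar is tipped over, or shifted by more than 50 mm (angle between jar_center's own z axis and vertical above 0.6 rad or distance of jar_center from where it was at the start of the episode above 0.05 m).
It fails at once if the white bottle in the carton is tipped over, or shifted by more than 50 mm (angle between bottle_a_center's own z axis and vertical above 0.6 rad or distance of bottle_a_center from where it was at the start of the episode above 0.05 m).
It fails at once if the metal can in the carton is tipped over, or shifted by more than 50 mm (angle between bottle_b_center's own z axis and vertical above 0.6 rad or distance of bottle_b_center from where it was at the start of the episode above 0.05 m).
It also fails if it takes over 136 s, if anything falls off the work surface, if the arm or the gripper's body presses on something with over 40 N, if the wrist force passes 120 N, or if a joint passes its speed limit or range.

## Robot

A 6-joint arm with a two-finger parallel gripper is mounted at the origin on the work surface. World frame = base frame: x ahead of the robot, y to its left, z up, the work surface at z = 0. Lengths are in m, angles in rad, forces in N, time in s.
With the tool pointing down it reaches from about 0.375 to 0.925 m from the base axis. Payload 5.7 kg.
Tool frame: the origin (TCP) lies at the very end of the fingers, on their centre line; the grasp point (between the pads) lies 19 mm behind it (robot.grip_depth is the distance from the TCP to the grasp point, in m); z points along the fingers, y is the direction in which the jaws open and shut (so a half turn about z gives the same grasp; the last joint's range is limited). The gripper opens to 85 mm and grips with 20 to 120 N. Pads are 22 mm wide; open, the fingers measure 114 mm over their backs; the gripper's body (76 mm by 85 mm) begins 54 mm behind the grasp point. The pads swing forward as they close: fully open they stand 13 mm farther back than shut.
Start: joints at [-1.23, 0.359, 1.51, -0, 1.272, -0.115], TCP at [0.264, -0.539, 0.231] pointing down, gripper open.
Joint ranges: [-2.97, 2.97], [-1.01, 2.36], [0.21, 2.38], [-0.96, 4.11], [0.2, 2.71], [-2.98, 2.98]. Speed limits (rad/s): [2.39, 2.39, 3.14, 3.14, 3.14, 3.14].

## Interface

Orientations are given as [roll, pitch, yaw] about the fixed x, y, z axes, in that order (R = Rz(yaw) Ry(pitch) Rx(roll)).
In Python, from bench import robot, viewer gives the robot as it stands.
- The arm moves only by the tool servo_tool, never from a script. Its argument "targets" is text: rows parted by semicolons, each of 7 numbers parted by spaces: the shift along the tool's x, y, z in cm, then the turn, a rotation vector about the tool's x, y, z in rad, then the opening, from 0 (shut) to 1 (fully open). A call has 1 to 20 rows; each row shifts and turns the commanded pose from where the row before left it, along the tool's axes as they then stand; what a row does not reach is not made up. A row lasts 1/8 s, in which the tool goes at most 62.5 mm and 10.7 degrees, less where a joint would pass 70% of its speed; a pose out of reach is approached as far as the arm can. A call is refused whole if a number of a shift passes 6.25 or a number of a turn 0.188, either way. A call with a gripper value outside its range is refused whole. The fingers move at their own pace and stop on an object; "grip_force" is the grip in N (left out, the last holds). Time passes only in rows, so rows that do not move let the fingers close. It gives the time, the measured TCP pose, the force and the opening at its end, in the units of the state.
- robot.get_obs(): the state, without advancing time (a new reading comes with each control period).
- viewer.camera(name): name is "side" or "top"; returns a dict with "image" (480x640x3 uint8, blue, green, red), "range_z" (480x640 float32, m along the optical axis (not along the pixel's ray), 0 where there is no reading), "fx", "fy", "cx", "cy" (pixels), "R" (3x3) and "t" (3): a world point X has camera coordinates R X + t. Camera axes: x right, y down, z forward; pixel columns grow to the right and rows downward; lengths in m; the calibration is good to about 2 mm. A picture is of the moment at which its call begins.
- robot.hand_in(): hands the job in, once; it reports no verdict.
Trained networks look in the newest picture that a camera, given by its name, has taken for a name from the list of things; names that differ only in an ending like _2 or _b are one class to them, and where a whole thing is asked for, a point or a joint stands for the part that bears it (a point fixed in the world has none). Each returns a list of dicts, best first, with "conf" (0 to 1); they miss things now and then, are a little off and sometimes report something else, mostly with a low value. They report only what shows in the picture. A call takes as long as a camera call.
- viewer.cut_out(target, camera): "mask" (480x640 bool, what is visible of it).
- viewer.mark_of(target, camera): "at" ([x, y, z] in m, in the coordinates of the camera as it stood for that picture, good to about 4 mm: a listed point, or the origin of a listed thing).
The state is a dict: "clock": time; "q": joint angles; "qvel": joint speeds; "joint_torque": joint torques, N m; "tool_pos": TCP position; "orientation": TCP orientation; "wrist_force": force on the tool from outside, world axes, zero at the start; "wrist_torque": the same for the moment, N m; "width": finger opening in m.
Only numpy, scipy, OpenCV 4.12 (cv2) and the standard library are available. Lean on these libraries where they do the work, as an engineer would, in place of code of your own. Each camera call takes 0.05 s, during which the arm holds its last target.

## Working session

There is one attempt and no reset: what is moved stays moved. The work goes in short steps, Python scripts to look and compute and a tool call to move; the robot and the scene stay as the last step left them, time stands still between calls to the robot, and variables do not carry over. Pictures are saved under pics/ and viewed, and the job is handed in when it is done.

Besides the shell and the picture viewer there is one more tool, called by a JSON object that holds its "method" and its "body". servo_tool: Moves the arm, as the interface text tells. Its arguments: {"type":"object","properties":{"targets":{"type":"string"},"grip_force":{"type":"number"}},"required":["targets"]}

```bash
mkdir -p pics; ls
cat > h.py <<'E'
import numpy as np, cv2
from bench import robot, viewer
def snap(name,fn=None):
    c=viewer.camera(name)
    if fn: cv2.imwrite('pics/'+fn,c['image'])
    return c
def w(c,p): return np.array(c['R']).T@(np.array(p)-np.array(c['t']))
def cloud(c):
    z=c['range_z']; v,u=np.indices(z.shape)
    P=np.stack([(u-c['cx'])/c['fx']*z,(v-c['cy'])/c['fy']*z,z],-1)
    W=(P-np.array(c['t']))@np.array(c['R'])
    W[z<=0]=np.nan
    return W
def proj(c,X):
    p=np.array(c['R'])@np.array(X)+np.array(c['t']); return [c['fx']*p[0]/p[2]+c['cx'],c['fy']*p[1]/p[2]+c['cy']]
E
python3 - <<'E'
from h import *
o=robot.get_obs(); print(o, robot.grip_depth)
names="jacket carton vessel_center carrier_center head_center nut_center beaker_center jar_center bottle_a_center bottle_b_center".split()
for n in ('top','side'):
    c=snap(n,n+'1.png')
    np.savez('pics/%s1.npz'%n,**{k:c[k] for k in c})
    print(n,w(c,[0,0,0]))
    for m in names:
        for d in viewer.mark_of(m,n)[:2]:
            X=w(c,d['at']); print(m,round(d['conf'],2),X.round(4),np.round(proj(c,X)))
E
```

```text
pics
{'clock': 0.0, 'q': array([-1.23009738e+00,  3.59514208e-01,  1.51145765e+00, -2.73119809e-05,
        1.27246043e+00, -1.15109495e-01]), 'qvel': array([ 4.46275810e-04, -1.35174868e-03, -5.19188030e-04, -3.63384855e-05,
       -1.14899562e-03,  1.71513958e-03]), 'joint_torque': array([ 1.10628669e-03, -5.27613187e+01, -2.78621954e+01, -2.15459522e-05,
        1.31122844e-02,  1.84436777e-05]), 'tool_pos': array([ 0.26386317, -0.53810739,  0.23043849]), 'orientation': array([-3.13976219e+00, -1.85374972e-04,  4.55816328e-01]), 'wrist_force': array([-0.00379433,  1.11789524,  0.06304982]), 'wrist_torque': array([0.02501157, 0.01048822, 0.03698333]), 'width': 0.08543569741536364} 0.0187
top [ 0.43346559 -0.00724985  0.83542416]
jacket 0.97 [ 0.5535 -0.2575 -0.0015] [482. 256.]
carton 0.67 [0.5155 0.2196 0.0015] [189. 283.]
vessel_center 0.79 [0.5518 0.0043 0.0371] [320. 256.]
carrier_center 0.87 [0.4225 0.2086 0.0669] [182. 342.]
head_center 0.92 [0.4335 0.0733 0.0226] [277. 333.]
nut_center 0.68 [ 0.6905 -0.0717  0.0087] [365. 175.]
beaker_center 0.85 [ 0.4365 -0.0771  0.0332] [3
[... 156 characters left out ...]
518] [172. 228.]
side [ 0.43000651 -0.63768794  0.72739749]
jacket 0.72 [ 0.5518 -0.2539  0.0039] [338. 389.]
carton 0.89 [ 0.5131  0.2195 -0.0028] [269. 180.]
carton 0.28 [0.6814 0.0666 0.0311] [372. 211.]
vessel_center 0.82 [0.5563 0.0105 0.0375] [309. 239.]
carrier_center 0.63 [0.4245 0.2092 0.0688] [221. 159.]
head_center 0.94 [0.442  0.077  0.0226] [239. 225.]
nut_center 0.92 [ 0.6956 -0.0687  0.0131] [400. 273.]
beaker_center 0.68 [ 0.4435 -0.0788  0.0326] [248. 290.]
jar_center 0.84 [0.6786 0.0664 0.0331] [371. 211.]
bottle_a_center 0.89 [0.507  0.2133 0.0532] [266. 160.]
bottle_b_center 0.65 [0.6006 0.2344 0.0549] [312. 148.]
bottle_b_center 0.23 [ 0.5544 -0.2551  0.0021] [340. 390.]
```

View pics/top1.png

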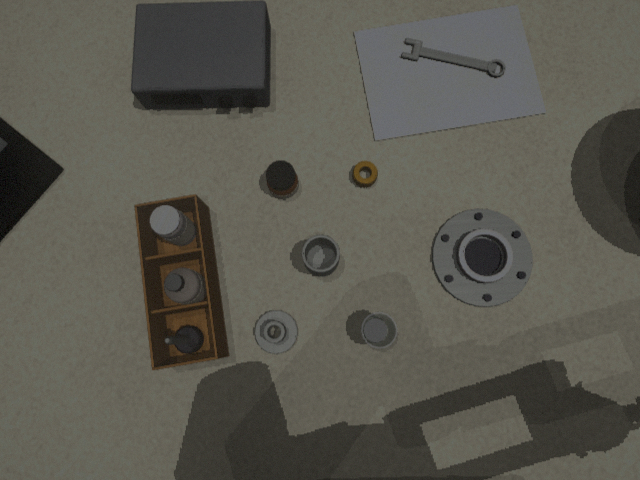

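View pics/side1.png

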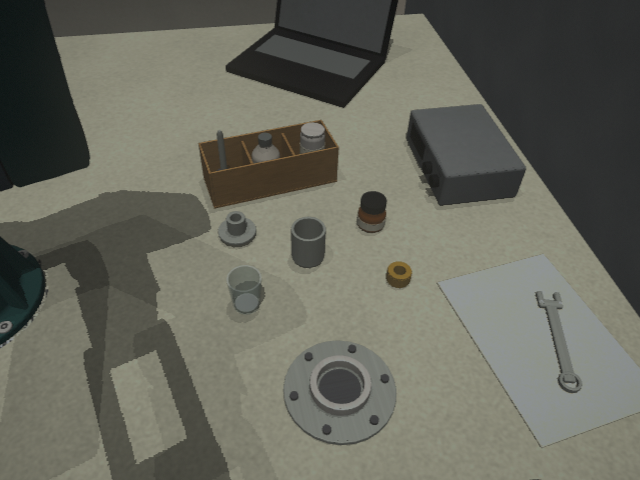

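The top picture shows the jacket at (482,256), vessel (320,256), head (276,332), nut (365,173), beaker (378,330) and jar (281,178). The carrier is in the carton's near cell with its stem tip at about (169,340). The two cameras disagree by 4–8 mm on some marks, so I'll refine the positions with circle fits on the depth rims.

```bash
cat >> h.py <<'E'
from scipy.optimize import least_squares
def rim(W,c0,zr,rmax,r=None):
    d=np.hypot(W[...,0]-c0[0],W[...,1]-c0[1]); m=(d<rmax)&(W[...,2]>zr[0])&(W[...,2]<zr[1])
    return W[m]
def annfit(P,ri,ro,c0):
    # centre such that all points lie in annulus
    f=lambda c:(lambda d:np.maximum(ri-d,0)+np.maximum(d-ro,0))(np.hypot(P[:,0]-c[0],P[:,1]-c[1]))
    s=least_squares(f,c0,loss='soft_l1',f_scale=0.001); return s.x,f(s.x).mean()
E
python3 - <<'E'
from h import *
obj={'jacket':([.553,-.257],(.021,.031),.05,.033,.043),'vessel':([.553,.005],(.065,.075),.04,.024,.029),
'headhub':([.437,.074],(.040,.049),.025,.010,.017),'headfl':([.437,.074],(.010,.018),.042,.017,.034),'nut':([.692,-.07],(.020,.029),.028,.010,.0205),'stem':([.4235,.209],(.095,.140),.035,0,.006),
'jar':([.681,.063],(.054,.066),.035,0,.026),'beaker':([.44,-.078],(.06,.07),.035,.02,.027),'canb':([.5985,.2355],(.095,.107),.035,0,.024),'botA':([.507,.2135],(.102,.114),.035,0,.027)}
for n in('top','side'):
    c=dict(np.load('pics/%s1.npz'%n)); W=cloud(c)
    for k,(c0,zr,rm,ri,ro) in obj.items():
        P=rim(W,c0,zr,rm)
        if len(P)<5: print(n,k,len(P));continue
        x,e=annfit(P,ri,ro,P[:,:2].mean(0)); print(n,k,len(P),'fit',x.round(4),'res',e.round(5),'mean',P.mean(0).round(4),'mid',((P.max(0)+P.min(0))/2).round(4))
    for z0 in (.1,.11,.12):
        P=rim(W,[.4235,.209],(z0,z0+.01),.05); print(' stem',z0,len(P),P.mean(0).round(4) if len(P) else '')
    # carton rim
    P=rim(W,[.514,.2195],(.08,.089),.16); r=cv2.minAreaRect(P[:,:2].astype(np.float32)*1000); print(n,'carton',r)
E
```

```text
top jacket 993 fit [ 0.5523 -0.255 ] res 1e-05 mean [ 0.5514 -0.2549  0.025 ] mid [ 0.5528 -0.2547  0.0252]
top vessel 368 fit [0.5519 0.0039] res 1e-05 mean [0.552  0.0034 0.0688] mid [0.5522 0.0036 0.0687]
top headhub 257 fit [0.4366 0.0763] res 0.0 mean [0.4365 0.0762 0.043 ] mid [0.4367 0.0765 0.0432]
top headfl 1039 fit [0.4363 0.0762] res 3e-05 mean [0.4364 0.0751 0.0132] mid [0.4363 0.0759 0.014 ]
top nut 345 fit [ 0.6924 -0.0703] res 0.0 mean [ 0.6919 -0.0703  0.0229] mid [ 0.6924 -0.0705  0.0235]
top stem 103 fit [0.4261 0.2111] res 0.0 mean [0.426  0.2088 0.1197] mid [0.4255 0.2109 0.1142]
top jar 659 fit [0.6795 0.0658] res 0.0 mean [0.6795 0.0658 0.0589] mid [0.6801 0.0661 0.059 ]
top beaker 246 fit [ 0.4375 -0.0807] res 0.0 mean [ 0.4374 -0.0819  0.064 ] mid [ 0.4382 -0.0808  0.0636]
top canb 699 fit [0.5998 0.2325] res 0.0 mean [0.5998 0.2325 0.101 ] mid [0.6001 0.2329 0.1   ]
top botA 256 fit [0.5067 0.2132] res 0.0 mean [0.5067 0.2132 0.1077] mid [0.5072 0.2131 0.1071]
 stem 0.1 18 [0.4261 0.2068 0.1056]
 stem 0.11 15 [0.4262 0.2067 0.1147]
 stem 0.12 47 [0.4261 0.209
[... 660 characters left out ...]
 [0.4254 0.2105] res 4e-05 mean [0.4255 0.2086 0.1142] mid [0.4255 0.2099 0.114 ]
side jar 421 fit [0.6804 0.0645] res 0.0 mean [0.6789 0.0638 0.0599] mid [0.68   0.0658 0.0588]
side beaker 282 fit [ 0.4375 -0.0803] res 2e-05 mean [ 0.4374 -0.0799  0.0639] mid [ 0.4374 -0.0803  0.0644]
side canb 298 fit [0.5994 0.2331] res 0.0 mean [0.5991 0.2305 0.1017] mid [0.5994 0.2338 0.1002]
side botA 118 fit [0.5059 0.2111] res 0.0 mean [0.5059 0.2111 0.1081] mid [0.5063 0.2129 0.1071]
 stem 0.1 31 [0.4255 0.2082 0.1054]
 stem 0.11 28 [0.4259 0.2081 0.115 ]
 stem 0.12 34 [0.4253 0.2088 0.1248]
side carton ((513.4931640625, 219.9119873046875), (249.2285919189453, 103.32284545898438), 9.401260375976562)
```

Both cameras' fits agree to about 1 mm and the heights match the given sizes. The carton's yaw is about 9.4°. With tool yaw 0.163 the jaws open across the carton, and that yaw works for every pick. First I'll turn and travel above the vessel.

{"method": "servo_tool", "body": {"targets": "0 0 0 0 0 0.147 1; 0 0 0 0 0 0.146 1; 3.1 -4.07 0 0 0 0 1; 3.1 -4.07 0 0 0 0 1; 3.1 -4.07 0 0 0 0 1; 3.1 -4.07 0 0 0 0 1; 3.1 -4.07 0 0 0 0 1; 3.1 -4.07 0 0 0 0 1; 3.1 -4.07 0 0 0 0 1; 3.1 -4.07 0 0 0 0 1; 3.1 -4.07 0 0 0 0 1; 3.1 -4.07 0 0 0 0 1; 3.1 -4.07 0 0 0 0 1; 3.1 -4.07 0 0 0 0 1; 0 0 0 0 0 0 1; 0 0 0 0 0 0 1; 0 0 0 0 0 0 1", "grip_force": 60}}

```text
clock: 3.22
tool_pos: [0.5514, 0.0025, 0.2313]
orientation: [3.141, 0.001, 0.162]
wrist_force: [0.3, -0.4, -0.2]
width: 0.085
```

```bash
cat > d.py <<'E'
import sys
from h import *
from scipy.spatial.transform import Rotation as Ro
o=robot.get_obs(); R=Ro.from_euler('xyz',o['orientation']).as_matrix(); t=np.array([float(a) for a in sys.argv[1:4]])
print('t',round(o['clock'],2),o['tool_pos'].round(4),o['orientation'].round(4),'F',o['wrist_force'].round(1),'w',round(o['width'],4),'q',o['q'].round(2))
print('tool shift cm',(R.T@(t-o['tool_pos'])*100).round(2))
tgt=Ro.from_euler('xyz',[np.pi,0,float(sys.argv[4]) if len(sys.argv)>4 else .163])
print('turn',(Ro.from_matrix(R).inv()*tgt).as_rotvec().round(4))
E
python3 d.py .5518 .0038 .026
```

```text
t 3.23 [0.5514 0.0025 0.2313] [3.1415e+00 6.0000e-04 1.6150e-01] F [ 0.3 -0.4 -0.2] w 0.085 q [-0.12  0.29  1.62 -0.    1.24  1.29]
tool shift cm [ 0.07 -0.13 20.53]
turn [ 0.0001  0.0006 -0.0015]
```

{"method": "servo_tool", "body": {"targets": "0.07 -0.13 3 0 0 0 1; 0 0 3.5 0 0 0 1; 0 0 3.5 0 0 0 1; 0 0 3.5 0 0 0 1; 0 0 3 0 0 0 1; 0 0 2.5 0 0 0 1; 0 0 1.5 0 0 0 1; 0 0 0 0 0 0 1; 0 0 0 0 0 0 1; 0 0 0 0 0 0 0; 0 0 0 0 0 0 0; 0 0 0 0 0 0 0; 0 0 0 0 0 0 0; 0 0 0 0 0 0 0; 0 0 0 0 0 0 0; 0 0 0 0 0 0 0; 0 0 0 0 0 0 0"}}

```text
clock: 5.35
tool_pos: [0.5532, 0.0047, 0.0276]
orientation: [3.141, -0.002, 0.163]
wrist_force: [-1.1, -1.4, 8.2]
width: 0.0573
```

```bash
python3 d.py .5518 .0038 .026
```

```text
t 5.35 [0.5532 0.0047 0.0276] [ 3.1409e+00 -1.7000e-03  1.6310e-01] F [-1.1 -1.4  8.2] w 0.0573 q [-0.12  0.55  1.8  -0.    0.78  1.29]
tool shift cm [-0.16  0.06  0.16]
turn [ 0.0007 -0.0017  0.0001]
```

{"method": "servo_tool", "body": {"targets": "0 0 -1 0 0 0 0; 0 0 -2 0 0 0 0; 0 0 -3 0 0 0 0; 0 0 -3 0 0 0 0; 0 0 -2 0 0 0 0; 0 0 0 0 0 0 0; -0.4 2.6 0 0 0 0 0; -0.5 2.8 0 0 0 0 0; -0.5 2.9 0 0 0 0 0; -0.5 2.9 0 0 0 0 0; -0.5 2.9 0 0 0 0 0; -0.5 2.9 0 0 0 0 0; -0.5 2.9 0 0 0 0 0; -0.4 2.9 0 0 0 0 0; -0.4 2.8 0 0 0 0 0; 0 0 0 0 0 0 0; 0 0 0 0 0 0 0; 0 0 0 0 0 0 0"}}

```text
clock: 7.6
tool_pos: [0.552, -0.2533, 0.1356]
orientation: [-3.14, 0.001, 0.164]
wrist_force: [-0.4, -0.0, -5.3]
width: 0.0571
```

```bash
python3 d.py .5522 -.2552 .036
python3 - <<'E'
from h import *
for n in('side','top'):
    c=snap(n,n+'2.png'); W=cloud(c)
    for d in viewer.mark_of('vessel_center',n)[:1]: print(n,w(c,d['at']),d['conf'])
    P=rim(W,[.552,-.255],(.1,.17),.045); print(len(P),P[:,2].max() if len(P) else 0)
E
```

```text
t 7.6 [ 0.552  -0.2533  0.1356] [-3.1402e+00  1.1000e-03  1.6350e-01] F [-0.4 -0.  -5.3] w 0.0571 q [-0.54  0.47  1.6   0.    1.08  0.86]
tool shift cm [0.   0.21 9.96]
turn [-0.0014  0.0011  0.0005]
side [ 0.55361832 -0.24894134  0.14678748] 0.64
1255 0.1699726272984141
top [ 0.55162986 -0.25600246  0.14264694] 0.92
463 0.16994439590840418
```

View pics/side2.png

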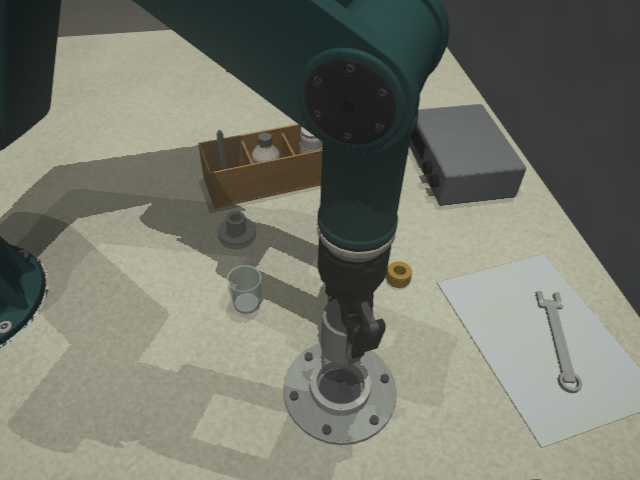

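The vessel hangs above the collar at about (340,335) in the side picture. I'll measure its actual axis from the depth data before lowering.

Run:
```python
from h import *
o=robot.get_obs();print(o['tool_pos'])
for n in('side','top'):
    c=snap(n); W=cloud(c)
    for zr in((.117,.125),(.125,.133),(.117,.133)):
        P=rim(W,[.552,-.255],zr,.042)
        if len(P)<10: print(n,zr,len(P)); continue
        f=lambda x:np.hypot(P[:,0]-x[0],P[:,1]-x[1])-.029
        s=least_squares(f,[.552,-.255],loss='soft_l1',f_scale=.001); print(n,zr,len(P),s.x.round(4),np.abs(f(s.x)).mean().round(5))
    P=rim(W,[.552,-.255],(.174,.186),.042); print('rim',len(P), annfit(P,.024,.029,[.552,-.255]) if len(P)>5 else '', P[:,2].mean())
```

```text
[ 0.55255289 -0.25385368  0.13629029]
side (0.117, 0.125) 207 [ 0.5522 -0.2546] 0.00224
side (0.125, 0.133) 162 [ 0.5535 -0.2559] 0.00192
side (0.117, 0.133) 369 [ 0.5526 -0.255 ] 0.00211
rim 345 (array([ 0.55088771, -0.25336549]), np.float64(0.0008230463368093501)) 0.1784641922760073
top (0.117, 0.125) 72 [ 0.5546 -0.25  ] 0.00225
top (0.125, 0.133) 55 [ 0.5543 -0.2511] 0.00127
top (0.117, 0.133) 127 [ 0.5545 -0.2505] 0.00183
rim 179 (array([ 0.55144918, -0.25250176]), np.float64(0.00022075680702789878)) 0.17796530381934458
```

{"method": "servo_tool", "body": {"targets": "0.1 0.2 1.5 0 0 0 0; 0 0 2 0 0 0 0; 0 0 2 0 0 0 0; 0 0 1.5 0 0 0 0; 0 0 0.7 0 0 0 0; 0 0 0.5 0 0 0 0; 0 0 0.4 0 0 0 0; 0 0 0.3 0 0 0 0; 0 0 0.3 0 0 0 0; 0 0 0.3 0 0 0 0; 0 0 0.2 0 0 0 0; 0 0 0 0 0 0 0; 0 0 0 0 0 0 0; 0 0 0 0 0 0 0"}}

```text
clock: 9.65
tool_pos: [0.5539, -0.2563, 0.0394]
orientation: [3.142, -0.0, 0.163]
wrist_force: [0.3, -0.4, -4.1]
width: 0.057
```

```bash
python3 d.py .5522 -.2552 .036
```

```text
t 9.65 [ 0.5539 -0.2563  0.0394] [ 3.1416e+00 -1.0000e-04  1.6280e-01] F [ 0.3 -0.4 -4.1] w 0.057 q [-0.55  0.59  1.66  0.    0.89  0.86]
tool shift cm [-0.15 -0.14  0.34]
turn [ 0.     -0.0001 -0.0002]
```

{"method": "servo_tool", "body": {"targets": "-0.05 -0.08 0.2 0 0 0 0; 0 0 0.15 0 0 0 0; 0 0 0 0 0 0 0; 0 0 0 0 0 0 0"}}

```text
clock: 10.15
tool_pos: [0.5532, -0.2556, 0.0357]
orientation: [-3.141, 0.0, 0.163]
wrist_force: [-0.7, -1.0, -3.9]
width: 0.0571
```

```bash
python3 d.py .5522 -.2552 .036
```

```text
t 10.15 [ 0.5532 -0.2556  0.0357] [-3.1415  0.      0.1628] F [-0.7 -1.  -3.9] w 0.0571 q [-0.55  0.6   1.67  0.    0.88  0.86]
tool shift cm [-0.1  -0.05 -0.03]
turn [-0.0001  0.     -0.0002]
```

{"method": "servo_tool", "body": {"targets": "0 0 0.1 0 0 0 0; 0 0 0 0 0 0 0; 0 0 0 0 0 0 1; 0 0 0 0 0 0 1; 0 0 0 0 0 0 1; 0 0 0 0 0 0 1; 0 0 0 0 0 0 1; 0 0 0 0 0 0 1; 0 0 -2 0 0 0 1; 0 0 -3 0 0 0 1; 0 0 -4 0 0 0 1; 0 0 -4 0 0 0 1; 0 0 -4 0 0 0 1; 0 0 -3 0 0 0 1; 0 0 0 0 0 0 1; 0 0 0 0 0 0 1"}}

```text
clock: 12.15
tool_pos: [0.5526, -0.2553, 0.2339]
orientation: [-3.141, 0.001, 0.163]
wrist_force: [-0.9, 0.3, -1.5]
width: 0.0854
```

```bash
python3 d.py .4258 .2106 .22
python3 - <<'E'
from h import *
for n in('side','top'):
    c=snap(n,n+'3.png'); W=cloud(c)
    P=rim(W,[.552,-.255],(.070,.086),.042); print('rim',len(P), annfit(P,.024,.029,[.552,-.255]) if len(P)>5 else '', P[:,2].mean())
E
```

```text
t 12.15 [ 0.5526 -0.2553  0.2339] [-3.1406e+00  1.0000e-03  1.6280e-01] F [-0.9  0.3 -1.5] w 0.0854 q [-0.55  0.37  1.49  0.    1.29  0.86]
tool shift cm [ -4.96 -48.03   1.44]
turn [-0.001   0.001  -0.0002]
rim 632 (array([ 0.5519786 , -0.25645548]), np.float64(3.152391284696879e-05)) 0.07645991374551993
rim 389 (array([ 0.55213088, -0.25579073]), np.float64(2.306762696057757e-05)) 0.07637805060842677
```

View pics/side3.png

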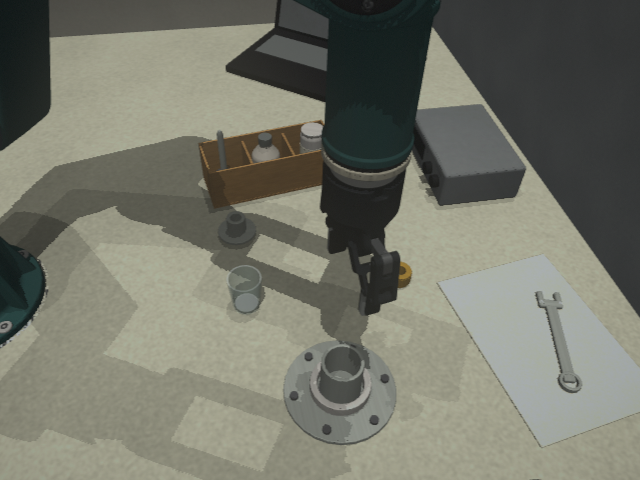

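The vessel is seated at (343,370): its rim reads 76.4 mm against 77–78 mm expected, with the same ~1 mm under-reading as before. Next is the carrier.

{"method": "servo_tool", "body": {"targets": "-0.2 -2 0 0 0 0 0.6; -0.4 -3.5 0 0 0 0 0.6; -0.4 -4 0 0 0 0 0.6; -0.4 -4 0 0 0 0 0.6; -0.4 -4 0 0 0 0 0.6; -0.5 -4 0 0 0 0 0.6; -0.5 -4 0 0 0 0 0.6; -0.5 -4 0 0 0 0 0.6; -0.5 -4 0 0 0 0 0.6; -0.4 -4 0 0 0 0 0.6; -0.4 -4 0 0 0 0 0.6; -0.3 -4 0 0 0 0 0.6; -0.06 -2.5 0 0 0 0 0.6; 0 0 0 0 0 0 0.6; 0 0 0 0 0 0 0.6; 0 0 0 0 0 0 0.6"}}

```text
clock: 14.25
tool_pos: [0.4263, 0.2092, 0.2347]
orientation: [3.141, 0.001, 0.162]
wrist_force: [0.5, 0.9, 0.6]
width: 0.0512
```

```bash
python3 d.py .4258 .2106 .092
python3 - <<'E'
from h import *
c=snap('side','side4.png'); W=cloud(c)
for z0 in (.1,.11,.12):
  P=rim(W,[.4255,.210],(z0,z0+.01),.03); print(len(P),P.mean(0) if len(P) else '')
E
```

```text
t 14.25 [0.4263 0.2092 0.2347] [3.1414e+00 5.0000e-04 1.6190e-01] F [0.5 0.9 0.6] w 0.0512 q [ 0.31  0.17  1.77 -0.    1.2   1.72]
tool shift cm [-0.02 -0.15 14.27]
turn [ 0.0002  0.0005 -0.0011]
32 [0.42605617 0.20842922 0.10504297]
25 [0.42502204 0.20759376 0.1149746 ]
35 [0.4255912  0.20894213 0.12436456]
```

View pics/side4.png

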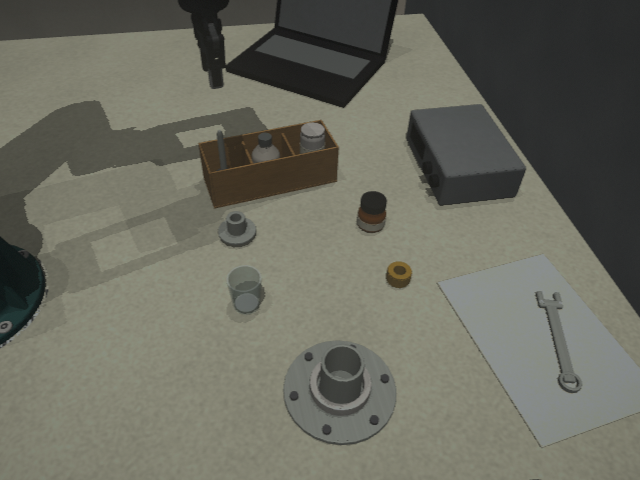

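The gripper sits above the stem tip (220,135), with nothing else nearby. I'll descend and grip.

{"method": "servo_tool", "body": {"targets": "0 -0.15 2 0 0 0 0.6; 0 0 3 0 0 0 0.6; 0 0 3 0 0 0 0.6; 0 0 2.5 0 0 0 0.6; 0 0 2 0 0 0 0.6; 0 0 1.5 0 0 0 0.6; 0 0 0 0 0 0 0.6; 0 0 0 0 0 0 0.6; 0 0 0 0 0 0 0; 0 0 0 0 0 0 0; 0 0 0 0 0 0 0; 0 0 0 0 0 0 0; 0 0 0 0 0 0 0; 0 0 0 0 0 0 0; 0 0 0 0 0 0 0; 0 0 0 0 0 0 0; 0 0 0 0 0 0 0", "grip_force": 60}}

```text
clock: 16.42
tool_pos: [0.4267, 0.2119, 0.0954]
orientation: [-3.141, -0.001, 0.163]
wrist_force: [-0.6, 1.5, 6.5]
width: 0.0101
```

```bash
python3 d.py .4258 .2106 .094
```

```text
t 16.43 [0.4267 0.2119 0.0954] [-3.141e+00 -1.300e-03  1.628e-01] F [-0.6  1.5  6.5] w 0.0101 q [0.32 0.36 1.92 0.   0.85 1.72]
tool shift cm [-0.12  0.12  0.14]
turn [-0.0006 -0.0013 -0.0002]
```

{"method": "servo_tool", "body": {"targets": "0 0 -0.7 0 0 0 0; 0 0 -1.5 0 0 0 0; 0 0 -2 0 0 0 0; 0 0 -2 0 0 0 0; 0 0 -2 0 0 0 0; 0 0 -2 0 0 0 0; 0 0 -1.5 0 0 0 0; 0 0 -1 0 0 0 0; 0 0 0 0 0 0 0; 0 0 0 0 0 0 0"}}

```text
clock: 17.68
tool_pos: [0.4258, 0.2113, 0.2212]
orientation: [3.142, 0.001, 0.163]
wrist_force: [-0.3, 0.1, -2.3]
width: 0.0103
```

```bash
python3 d.py .5521 -.256 .2
python3 - <<'E'
from h import *
c=snap('side','side5.png')
E
```

```text
t 17.68 [0.4258 0.2113 0.2212] [3.1415e+00 1.2000e-03 1.6280e-01] F [-0.3  0.1 -2.3] w 0.0103 q [0.32 0.19 1.78 0.   1.17 1.72]
tool shift cm [ 4.9  48.16  2.12]
turn [ 0.0001  0.0012 -0.0002]
```

View pics/side5.png

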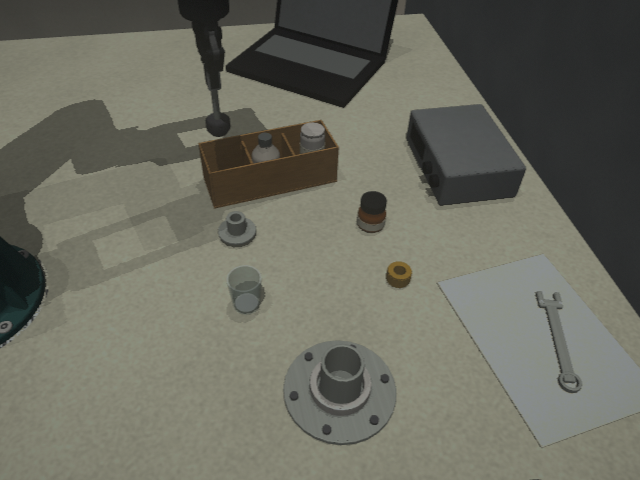

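The carrier hangs straight, its foot at (218,124), clear of the carton. I'll carry it to the vessel.

{"method": "servo_tool", "body": {"targets": "0.2 1.5 0 0 0 0 0; 0.3 2.7 0 0 0 0 0; 0.3 3.5 0 0 0 0 0; 0.4 3.5 0 0 0 0 0; 0.4 3.5 0 0 0 0 0; 0.4 3.5 0 0 0 0 0; 0.4 3.5 0 0 0 0 0; 0.4 3.5 0 0 0 0 0; 0.4 3.5 0 0 0 0 0; 0.4 3.5 0 0 0 0 0; 0.4 3.5 0 0 0 0 0; 0.3 3.5 0 0 0 0 0; 0.3 3.5 0 0 0 0 0; 0.2 2.5 0 0 0 0 0; 0.1 2 0 0 0 0 0; 0 0.5 0 0 0 0 0; 0 0 0 0 0 0 0; 0 0 0 0 0 0 0; 0 0 0 0 0 0 0; 0 0 0 0 0 0 0"}}

```text
clock: 20.23
tool_pos: [0.5519, -0.2507, 0.2219]
orientation: [-3.141, -0.0, 0.163]
wrist_force: [0.1, 0.2, -2.2]
width: 0.01
```

```bash
python3 d.py .5521 -.256 .1075
cat > foot.py <<'E'
from h import *
o=robot.get_obs(); tz=o['tool_pos'][2]
b=tz-.0915 # foot underside
for n in('side','top'):
    c=snap(n,'foot_%s_%.2f.png'%(n,o['clock'])); W=cloud(c); t=o['tool_pos'][:2]
    for a,r in((.011,.0215),(.034,.006)):
        zr=(b+a,b+a+(.018 if r>.01 else .03)); P=rim(W,t,zr,.035 if r>.01 else .011)
        if len(P)<10: print(n,len(P));continue
        f=lambda x:np.hypot(P[:,0]-x[0],P[:,1]-x[1])-r
        s=least_squares(f,t,loss='soft_l1',f_scale=.001); print(n,r,len(P),'axis',s.x.round(4),np.abs(f(s.x)).mean().round(5),'off tcp',(s.x-t).round(4))
    P=rim(W,[.552,-.256],(.070,.083),.042); print('vessel rim',len(P), annfit(P,.024,.029,[.552,-.256])[0].round(4) if len(P)>5 else '')
E
python3 foot.py
```

```text
t 20.23 [ 0.5519 -0.2507  0.2219] [-3.1415 -0.      0.1635] F [ 0.1  0.2 -2.2] w 0.01 q [-0.54  0.38  1.51  0.    1.26  0.87]
tool shift cm [-0.07  0.52 11.44]
turn [-0.0001 -0.      0.0005]
side 0.0215 433 axis [ 0.5518 -0.2496] 0.00146 off tcp [-0.0001  0.0011]
side 0.006 149 axis [ 0.5517 -0.2502] 0.00045 off tcp [-0.0002  0.0005]
vessel rim 615 [ 0.552  -0.2564]
top 0.0215 379 axis [ 0.5534 -0.2522] 0.00303 off tcp [ 0.0016 -0.0014]
top 0.006 54 axis [ 0.5518 -0.2513] 0.00033 off tcp [-0.0001 -0.0006]
vessel rim 310 [ 0.5523 -0.2561]
```

{"method": "servo_tool", "body": {"targets": "-0.07 0.55 0 0 0 0 0; 0 0 1.5 0 0 0 0; 0 0 1.5 0 0 0 0; 0 0 1.2 0 0 0 0; 0 0 0 0 0 0 0; 0 0 0 0 0 0 0; 0 0 0 0 0 0 0"}}

```text
clock: 21.2
tool_pos: [0.5526, -0.257, 0.1804]
orientation: [3.141, -0.001, 0.163]
wrist_force: [-0.3, -0.0, -1.4]
width: 0.0102
```

```bash
python3 d.py .5521 -.2562 .1075; python3 foot.py
```

```text
t 21.2 [ 0.5526 -0.257   0.1804] [ 3.1409e+00 -9.0000e-04  1.6290e-01] F [-0.3 -0.  -1.4] w 0.0102 q [-0.55  0.42  1.55  0.    1.17  0.86]
tool shift cm [-0.04 -0.1   7.29]
turn [ 0.0007 -0.0009 -0.0001]
side 0.0215 398 axis [ 0.5525 -0.256 ] 0.00166 off tcp [-0.      0.0011]
side 0.006 129 axis [ 0.5523 -0.2566] 0.00046 off tcp [-0.0003  0.0005]
vessel rim 410 [ 0.5521 -0.2561]
top 0.0215 320 axis [ 0.5543 -0.2583] 0.00292 off tcp [ 0.0017 -0.0012]
top 0.006 40 axis [ 0.5524 -0.2575] 0.00022 off tcp [-0.0002 -0.0005]
vessel rim 300 [ 0.5522 -0.2562]
```

{"method": "servo_tool", "body": {"targets": "-0.03 -0.07 0.4 0 0 0 0; 0 0 0.5 0 0 0 0; 0 0 0.5 0 0 0 0; 0 0 0.5 0 0 0 0; 0 0 0.5 0 0 0 0; 0 0 0.5 0 0 0 0; 0 0 0.6 0 0 0 0; 0 0 0.6 0 0 0 0; 0 0 0.6 0 0 0 0; 0 0 0.6 0 0 0 0; 0 0 0.5 0 0 0 0; 0 0 0.4 0 0 0 0; 0 0 0.3 0 0 0 0; 0 0 0.3 0 0 0 0; 0 0 0 0 0 0 0; 0 0 0 0 0 0 0"}}

```text
clock: 23.3
tool_pos: [0.5518, -0.2562, 0.1119]
orientation: [3.142, -0.0, 0.163]
wrist_force: [0.0, 1.0, -1.8]
width: 0.0101
```

```bash
python3 d.py .5521 -.2562 .1075; python3 foot.py
```

```text
t 23.3 [ 0.5518 -0.2562  0.1119] [ 3.1415e+00 -1.0000e-04  1.6280e-01] F [ 0.   1.  -1.8] w 0.0101 q [-0.55  0.5   1.62  0.    1.03  0.86]
tool shift cm [0.03 0.   0.44]
turn [ 0.0001 -0.0001 -0.0002]
side 0.0215 414 axis [ 0.5501 -0.2625] 0.00362 off tcp [-0.0017 -0.0062]
side 0.006 106 axis [ 0.5515 -0.2557] 0.00043 off tcp [-0.0003  0.0005]
vessel rim 549 [ 0.5526 -0.2553]
top 0.0215 231 axis [ 0.5499 -0.2495] 0.00431 off tcp [-0.0019  0.0067]
top 0.006 14 axis [ 0.5517 -0.2565] 0.00028 off tcp [-0.     -0.0002]
vessel rim 266 [ 0.5526 -0.2561]
```

{"method": "servo_tool", "body": {"targets": "0 0 0.2 0 0 0 0; 0 0 0.15 0 0 0 0; 0 0 0.1 0 0 0 0; 0 0 0 0 0 0 0; 0 0 0 0 0 0 0"}}

```text
clock: 24.02
tool_pos: [0.5517, -0.2562, 0.1075]
orientation: [-3.142, -0.0, 0.163]
wrist_force: [-0.1, 0.5, 2.1]
width: 0.0105
```

```bash
python3 d.py .5521 -.2562 .1075
```

```text
t 24.02 [ 0.5517 -0.2562  0.1075] [-3.1416e+00 -1.0000e-04  1.6280e-01] F [-0.1  0.5  2.1] w 0.0105 q [-0.55  0.5   1.62  0.    1.02  0.86]
tool shift cm [0.04 0.01 0.  ]
turn [-0.     -0.0001 -0.0002]
```

Contact came at the expected height (force went from −1.8 to +2.1 N). I'll release and rise straight.

{"method": "servo_tool", "body": {"targets": "0 0 0 0 0 0 0.5; 0 0 0 0 0 0 0.5; 0 0 0 0 0 0 0.6; 0 0 0 0 0 0 0.6; 0 0 0 0 0 0 0.6; 0 0 -2 0 0 0 0.6; 0 0 -3 0 0 0 0.6; 0 0 -3 0 0 0 0.6; 0 0 -3 0 0 0 0.6; 0 0 -1 0 0 0 0.6; 0 0 0 0 0 0 0.6; 0 0 0 0 0 0 0.6"}}

```text
clock: 25.52
tool_pos: [0.5509, -0.2557, 0.2258]
orientation: [-3.14, 0.002, 0.163]
wrist_force: [-0.3, -0.5, 0.0]
width: 0.0513
```

```bash
python3 d.py .4363 .0762 .02
python3 - <<'E'
from h import *
for n in('side','top'):
    c=snap(n,n+'6.png'); W=cloud(c)
    P=rim(W,[.552,-.256],(.070,.083),.042); x=annfit(P,.024,.029,[.552,-.256])[0]; print(n,'rim',x,P[:,2].mean())
    for a,b in((.09,.105),(.105,.12),(.12,.134),(.135,.15)):
        P=rim(W,[.552,-.256],(a,b),.015)
        if len(P)>4: print(a,len(P),P.mean(0).round(4),'top',P[:,2].max(), annfit(P,0,.006,P[:,:2].mean(0))[0].round(4), least_squares(lambda x:np.hypot(P[:,0]-x[0],P[:,1]-x[1])-.006,[.552,-.256]).x.round(4))
E
```

```text
t 25.52 [ 0.5509 -0.2557  0.2258] [-3.1399e+00  1.9000e-03  1.6280e-01] F [-0.3 -0.5  0. ] w 0.0513 q [-0.55  0.38  1.5   0.    1.27  0.86]
tool shift cm [ -5.89 -34.57  20.65]
turn [-0.0017  0.0019 -0.0002]
side rim [ 0.55237163 -0.25535604] 0.07651201205012778
0.09 58 [ 0.55   -0.2599  0.0979] top 0.10489479172504564 [ 0.551  -0.2578] [ 0.5515 -0.2554]
0.105 57 [ 0.55   -0.2601  0.1125] top 0.11973557477617504 [ 0.5507 -0.2579] [ 0.5514 -0.2555]
0.12 61 [ 0.5498 -0.26    0.1271] top 0.1336972218764789 [ 0.551  -0.2575] [ 0.5514 -0.2556]
0.135 72 [ 0.5507 -0.2581  0.1403] top 0.1458624249241621 [ 0.5515 -0.2572] [ 0.5518 -0.2533]
top rim [ 0.55261079 -0.25666132] 0.07649313782851873
0.09 30 [ 0.5495 -0.2524  0.0974] top 0.10488796496680962 [ 0.5505 -0.2542] [ 0.5517 -0.2567]
0.105 32 [ 0.5496 -0.2525  0.1122] top 0.1190690879000232 [ 0.55   -0.2532] [ 0.5516 -0.2567]
0.12 32 [ 0.5494 -0.2523  0.1266] top 0.13303393217179618 [ 0.5503 -0.2549] [ 0.5517 -0.2566]
0.135 40 [ 0.5496 -0.254   0.1399] top 0.14473086995936332 [ 0.5495 -0.2545] [ 0.5534 -0.2576]
```

View pics/side6.png

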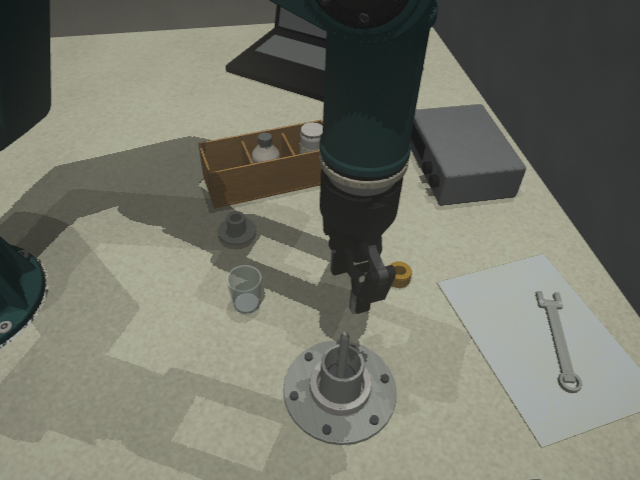

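The carrier stands upright in the vessel: stem at (345,350), axis (0.5516, −0.256), top at about 145 mm as expected. Next, the head.

{"method": "servo_tool", "body": {"targets": "-0.3 -1.5 0 0 0 0 0.75; -0.6 -3 0 0 0 0 0.75; -0.6 -3.5 0 0 0 0 0.75; -0.6 -3.5 0 0 0 0 0.75; -0.6 -3.5 0 0 0 0 0.75; -0.6 -3.5 0 0 0 0 0.75; -0.6 -3.5 0 0 0 0 0.75; -0.6 -3.5 0 0 0 0 0.75; -0.6 -3.5 0 0 0 0 0.75; -0.5 -3 0 0 0 0 0.75; -0.3 -2 0 0 0 0 0.75; 0 -0.6 0 0 0 0 0.75; 0 0 3 0 0 0 0.75; 0 0 4 0 0 0 0.75; 0 0 4 0 0 0 0.75; 0 0 3 0 0 0 0.75; 0 0 0 0 0 0 0.75; 0 0 0 0 0 0 0.75; 0 0 0 0 0 0 0.75"}}

```text
clock: 28.0
tool_pos: [0.4386, 0.0756, 0.0886]
orientation: [3.141, -0.003, 0.163]
wrist_force: [0.1, 0.5, 0.3]
width: 0.0639
```

```bash
python3 d.py .4363 .0762 .02
```

```text
t 28.0 [0.4386 0.0756 0.0886] [ 3.1413e+00 -2.7000e-03  1.6270e-01] F [0.1 0.5 0.3] w 0.0639 q [0.02 0.34 2.   0.   0.8  1.42]
tool shift cm [-0.24 -0.09  6.86]
turn [ 0.0003 -0.0027 -0.0003]
```

{"method": "servo_tool", "body": {"targets": "-0.2 -0.09 2 0 -0.0027 0 0.75; 0 0 2 0 0 0 0.75; 0 0 1.5 0 0 0 0.75; 0 0 1 0 0 0 0.75; 0 0 0.3 0 0 0 0.75; 0 0 0 0 0 0 0.75; 0 0 0 0 0 0 0.75"}}

```text
clock: 28.88
tool_pos: [0.4356, 0.0763, 0.0198]
orientation: [3.142, 0.002, 0.163]
wrist_force: [0.3, 0.8, 0.3]
width: 0.064
```

```bash
python3 d.py .4363 .0762 .02
```

```text
t 28.88 [0.4356 0.0763 0.0198] [3.1416e+00 1.7000e-03 1.6280e-01] F [0.3 0.8 0.3] w 0.064 q [ 0.02  0.47  2.05 -0.    0.62  1.43]
tool shift cm [ 0.07  0.02 -0.02]
turn [ 0.      0.0017 -0.0002]
```

{"method": "servo_tool", "body": {"targets": "0.05 0 0 0 0 0 0; 0 0 0 0 0 0 0; 0 0 0 0 0 0 0; 0 0 0 0 0 0 0; 0 0 0 0 0 0 0; 0 0 0 0 0 0 0; 0 0 0 0 0 0 0; 0 0 0 0 0 0 0"}}

```text
clock: 29.88
tool_pos: [0.436, 0.0764, 0.0199]
orientation: [-3.141, 0.002, 0.162]
wrist_force: [-0.7, 0.9, 8.2]
width: 0.0317
```

```bash
python3 d.py .4363 .0762 .02
```

```text
t 29.88 [0.436  0.0764 0.0199] [-3.1414e+00  1.8000e-03  1.6240e-01] F [-0.7  0.9  8.2] w 0.0317 q [ 0.02  0.47  2.05 -0.    0.62  1.43]
tool shift cm [ 0.03  0.03 -0.01]
turn [-0.0002  0.0018 -0.0006]
```

{"method": "servo_tool", "body": {"targets": "0 0 -0.7 0 0 0 0; 0 0 -2 0 0 0 0; 0 0 -3 0 0 0 0; 0 0 -3 0 0 0 0; 0 0 -3 0 0 0 0; 0 0 -3 0 0 0 0; 0 0 -2.5 0 0 0 0; 0 0 -1.5 0 0 0 0; 0 0 0 0 0 0 0; 0 0 0 0 0 0 0"}}

```text
clock: 31.12
tool_pos: [0.4353, 0.0764, 0.2057]
orientation: [-3.141, 0.004, 0.163]
wrist_force: [0.0, -0.7, -2.5]
width: 0.0317
```

```bash
python3 d.py .5519 -.256 .2
```

```text
t 31.12 [0.4353 0.0764 0.2057] [-3.1413  0.004   0.1628] F [ 0.  -0.7 -2.5] w 0.0317 q [ 0.02  0.16  1.86 -0.    1.12  1.43]
tool shift cm [ 6.12 34.69  0.53]
turn [-0.0003  0.004  -0.0002]
```

{"method": "servo_tool", "body": {"targets": "0.3 1.5 0 0 0 0 0; 0.5 2.5 0 0 0 0 0; 0.5 3 0 0 0 0 0; 0.6 3.2 0 0 0 0 0; 0.6 3.3 0 0 0 0 0; 0.6 3.3 0 0 0 0 0; 0.6 3.3 0 0 0 0 0; 0.6 3.3 0 0 0 0 0; 0.6 3.3 0 0 0 0 0; 0.5 3 0 0 0 0 0; 0.5 2.5 0 0 0 0 0; 0.2 1.5 0 0 0 0 0; 0 1 0 0 0 0 0; 0 0 0 0 0 0 0; 0 0 0 0 0 0 0; 0 0 0 0 0 0 0; 0 0 0 0 0 0 0"}}

```text
clock: 33.25
tool_pos: [0.5525, -0.2556, 0.2063]
orientation: [-3.141, 0.003, 0.163]
wrist_force: [-1.0, -0.5, -2.0]
width: 0.0318
```

```bash
python3 d.py .5519 -.256 .09
cat > hd.py <<'E'
from h import *
o=robot.get_obs(); t=o['tool_pos']; b=t[2]-.0199
print(t.round(4))
for n in('side','top'):
    c=snap(n,'hd_%s_%.2f.png'%(n,o['clock'])); W=cloud(c)
    P=rim(W,t,(b+.0075,b+.0145),.045); f=lambda x:np.maximum(np.hypot(P[:,0]-x[0],P[:,1]-x[1])-.034,0)+np.maximum(.016-np.hypot(P[:,0]-x[0],P[:,1]-x[1]),0)
    Q=P[np.hypot(P[:,0]-t[0],P[:,1]-t[1])>.030]
    s=least_squares(lambda x:np.hypot(Q[:,0]-x[0],Q[:,1]-x[1])-.034,t[:2],loss='soft_l1',f_scale=.001)
    print(n,'flange',len(P),annfit(P,.017,.034,t[:2])[0].round(4),'edge',len(Q),s.x.round(4),'z',P[:,2].mean().round(4))
    P=rim(W,[.552,-.256],(.10,.134),.015)
    if len(P)>5: print('stem',len(P),least_squares(lambda x:np.hypot(P[:,0]-x[0],P[:,1]-x[1])-.006,[.552,-.256]).x.round(4),'top',rim(W,[.552,-.256],(.1,.15),.015)[:,2].max())
    P=rim(W,[.552,-.256],(.070,.083),.042)
    if len(P)>20: print('rim',len(P),annfit(P,.024,.029,[.552,-.256])[0].round(4))
E
python3 hd.py; ls pics | grep hd
```

```text
t 33.25 [ 0.5525 -0.2556  0.2063] [-3.1415e+00  2.7000e-03  1.6350e-01] F [-1.  -0.5 -2. ] w 0.0318 q [-0.55  0.4   1.52 -0.    1.23  0.86]
tool shift cm [-0.04  0.03 11.63]
turn [-0.0001  0.0027  0.0005]
[ 0.5525 -0.2556  0.2063]
side flange 715 [ 0.5539 -0.2554] edge 301 [ 0.5539 -0.254 ] z 0.1997
stem 140 [ 0.5514 -0.2555] top 0.1460436730687845
rim 620 [ 0.5524 -0.2553]
top flange 762 [ 0.5539 -0.2557] edge 290 [ 0.5543 -0.2567] z 0.1992
stem 43 [ 0.5514 -0.2569] top 0.12235857402660244
rim 363 [ 0.5527 -0.2569]
hd_side_33.25.png
hd_top_33.25.png
```

{"method": "servo_tool", "body": {"targets": "-0.2 0 0.5 0 0.0027 0 0; 0 0 1 0 0 0 0; 0 0 1 0 0 0 0; 0 0 0.8 0 0 0 0; 0 0 0 0 0 0 0; 0 0 0 0 0 0 0; 0 0 0 0 0 0 0"}}

```text
clock: 34.22
tool_pos: [0.5509, -0.2566, 0.1735]
orientation: [3.141, -0.001, 0.163]
wrist_force: [0.9, 1.1, -2.9]
width: 0.0318
```

```bash
python3 hd.py;python3 d.py .5519 -.256 .09
```

```text
[ 0.5509 -0.2566  0.1735]
side flange 686 [ 0.5524 -0.2566] edge 265 [ 0.5523 -0.2551] z 0.1669
stem 75 [ 0.5514 -0.2555] top 0.12002377581472486
rim 596 [ 0.5524 -0.2553]
top flange 690 [ 0.5522 -0.2567] edge 265 [ 0.5524 -0.2577] z 0.1664
rim 292 [ 0.5529 -0.2571]
t 34.33 [ 0.5508 -0.2566  0.1735] [ 3.1412e+00 -5.0000e-04  1.6280e-01] F [-0.3  0.1 -3.3] w 0.0321 q [-0.55  0.42  1.56  0.    1.16  0.86]
tool shift cm [ 0.11 -0.04  8.35]
turn [ 0.0004 -0.0005 -0.0002]
```

```bash
ls -t pics/hd_side* | head -1; cp $(ls -t pics/hd_side* | head -1) pics/cur.png
```

```text
pics/hd_side_34.23.png
```

View pics/cur.png

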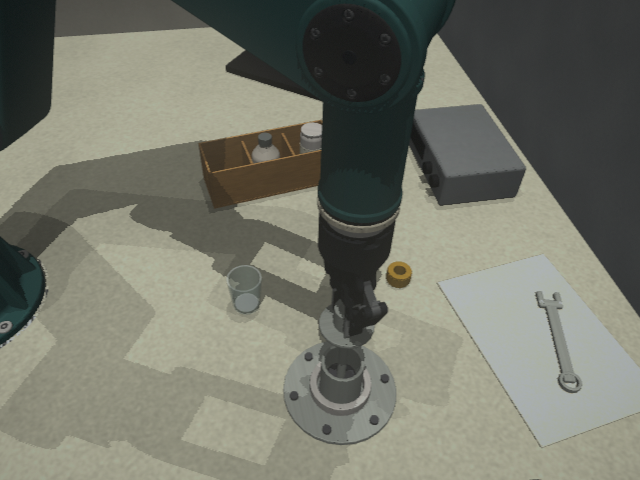

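The head hangs level over the stem at (345,325), offset under 1 mm. I'll lower it.

{"method": "servo_tool", "body": {"targets": "-0.02 -0.05 0.4 0 0 0 0; 0 0 0.5 0 0 0 0; 0 0 0.5 0 0 0 0; 0 0 0.5 0 0 0 0; 0 0 0.5 0 0 0 0; 0 0 0.5 0 0 0 0; 0 0 0.6 0 0 0 0; 0 0 0.6 0 0 0 0; 0 0 0.6 0 0 0 0; 0 0 0.6 0 0 0 0; 0 0 0.6 0 0 0 0; 0 0 0.5 0 0 0 0; 0 0 0.5 0 0 0 0; 0 0 0.4 0 0 0 0; 0 0 0.3 0 0 0 0; 0 0 0.3 0 0 0 0; 0 0 0 0 0 0 0; 0 0 0 0 0 0 0"}}

```text
clock: 36.58
tool_pos: [0.5504, -0.256, 0.0942]
orientation: [3.142, -0.0, 0.163]
wrist_force: [0.6, 0.3, -2.3]
width: 0.0317
```

```bash
python3 d.py .5519 -.256 .09; python3 hd.py
```

```text
t 36.58 [ 0.5504 -0.256   0.0942] [ 3.1416e+00 -2.0000e-04  1.6280e-01] F [ 0.6  0.3 -2.3] w 0.0317 q [-0.55  0.52  1.63  0.    0.99  0.86]
tool shift cm [0.15 0.02 0.42]
turn [ 0.     -0.0002 -0.0002]
[ 0.5504 -0.256   0.0942]
side flange 537 [ 0.5515 -0.2558] edge 222 [ 0.5519 -0.2544] z 0.0875
stem 82 [ 0.5464 -0.2549] top 0.12115485506855936
rim 51 [ 0.5501 -0.2591]
top flange 507 [ 0.5517 -0.2564] edge 174 [ 0.5519 -0.2573] z 0.0871
```

{"method": "servo_tool", "body": {"targets": "0.05 0 0.2 0 0 0 0; 0 0 0.15 0 0 0 0; 0 0 0.1 0 0 0 0; 0 0 0 0 0 0 0; 0 0 0 0 0 0 0; 0 0 0 0 0 0 0"}}

```text
clock: 37.42
tool_pos: [0.5508, -0.2559, 0.09]
orientation: [-3.142, -0.0, 0.163]
wrist_force: [-2.5, 1.3, 4.5]
width: 0.0317
```

```bash
python3 d.py .5519 -.256 .09
```

```text
t 37.42 [ 0.5508 -0.2559  0.09  ] [-3.1416e+00 -2.0000e-04  1.6280e-01] F [-2.5  1.3  4.5] w 0.0317 q [-0.55  0.52  1.64  0.    0.98  0.86]
tool shift cm [ 0.1   0.03 -0.  ]
turn [-0.     -0.0002 -0.0002]
```

Seated contact at the expected height. I'll release, rise and check.

{"method": "servo_tool", "body": {"targets": "0 0 0 0 0 0 0.7; 0 0 0 0 0 0 0.7; 0 0 0 0 0 0 0.7; 0 0 0 0 0 0 0.7; 0 0 0 0 0 0 0.7; 0 0 -2 0 0 0 0.7; 0 0 -3 0 0 0 0.7; 0 0 -3 0 0 0 0.7; 0 0 -3 0 0 0 0.7; 0 0 -2 0 0 0 0.7; 0 0 0 0 0 0 0.7; 0 0 0 0 0 0 0.7"}}

```text
clock: 38.92
tool_pos: [0.5503, -0.2556, 0.2187]
orientation: [-3.141, 0.001, 0.163]
wrist_force: [1.3, -1.3, -0.4]
width: 0.0596
```

```bash
python3 d.py .692 -.0705 .1
python3 - <<'E'
from h import *
for n in('side','top'):
    c=snap(n,n+'7.png'); W=cloud(c)
    P=rim(W,[.552,-.256],(.078,.088),.042);print(n,'flange',len(P),annfit(P,.017,.034,[.552,-.256])[0].round(4),P[:,2].mean().round(4))
    P=rim(W,[.552,-.256],(.109,.118),.025);print('hub',len(P),annfit(P,.010,.017,[.552,-.256])[0].round(4),P[:,2].mean().round(4))
    P=rim(W,[.552,-.256],(.121,.135),.015);print('stem',len(P),least_squares(lambda x:np.hypot(P[:,0]-x[0],P[:,1]-x[1])-.006,[.552,-.256]).x.round(4))
    P=rim(W,[.692,-.0705],(.018,.029),.028);print('nut',len(P),annfit(P,.010,.0205,[.692,-.07])[0].round(4) if len(P)>9 else '')
E
```

```text
t 38.92 [ 0.5503 -0.2556  0.2187] [-3.1406e+00  1.0000e-03  1.6280e-01] F [ 1.3 -1.3 -0.4] w 0.0596 q [-0.55  0.38  1.51  0.    1.25  0.86]
tool shift cm [ 17.   -15.96  11.87]
turn [-0.001   0.001  -0.0002]
side flange 1149 [ 0.5519 -0.2551] 0.0842
hub 347 [ 0.5522 -0.2543] 0.1135
stem 58 [ 0.5513 -0.2554]
nut 283 [ 0.692  -0.0707]
top flange 984 [ 0.552  -0.2565] 0.0834
hub 230 [ 0.5526 -0.2572] 0.113
stem 23 [ 0.5517 -0.2565]
nut 366 [ 0.6924 -0.0704]
```

View pics/side7.png

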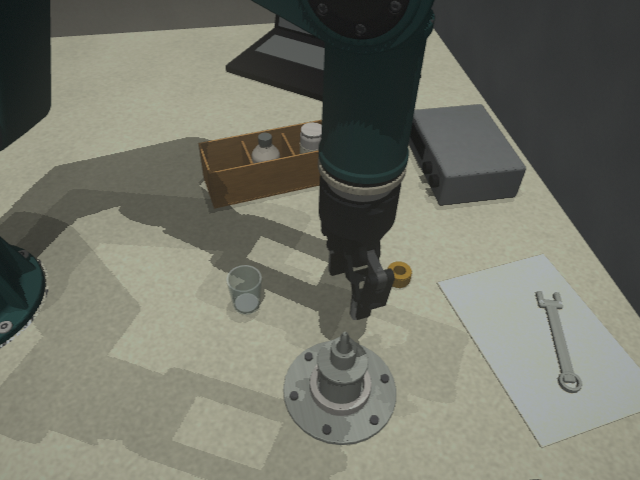

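The head is seated: flange at (343,358), hub top 113–113.5 mm (114 expected), stem centred in its hole. Last, the nut.

{"method": "servo_tool", "body": {"targets": "1 -1 0 0 0 0 0.8; 2 -2 0 0 0 0 0.8; 2.5 -2.3 0 0 0 0 0.8; 2.5 -2.3 0 0 0 0 0.8; 2.5 -2.3 0 0 0 0 0.8; 2.5 -2.3 0 0 0 0 0.8; 2 -2 0 0 0 0 0.8; 1.5 -1.3 0 0 0 0 0.8; 0.5 -0.46 0 0 0 0 0.8; 0 0 2 0 0 0 0.8; 0 0 3 0 0 0 0.8; 0 0 4 0 0 0 0.8; 0 0 3 0 0 0 0.8; 0 0 2 0 0 0 0.8; 0 0 1 0 0 0 0.8; 0 0 0 0 0 0 0.8; 0 0 0 0 0 0 0.8; 0 0 0 0 0 0 0.8"}}

```text
clock: 41.28
tool_pos: [0.6935, -0.071, 0.0709]
orientation: [3.141, -0.002, 0.163]
wrist_force: [0.6, 0.5, -0.0]
width: 0.0685
```

```bash
python3 d.py .6922 -.0705 .005
```

```text
t 41.27 [ 0.6935 -0.071   0.0709] [ 3.1409e+00 -1.9000e-03  1.6290e-01] F [ 0.6  0.5 -0. ] w 0.0685 q [-0.2   0.65  1.43  0.    1.06  1.21]
tool shift cm [-0.14 -0.08  6.59]
turn [ 0.0007 -0.0019 -0.0001]
```

{"method": "servo_tool", "body": {"targets": "-0.12 -0.07 1.5 0 -0.002 0 0.8; 0 0 1.5 0 0 0 0.8; 0 0 1.5 0 0 0 0.8; 0 0 1 0 0 0 0.8; 0 0 0.7 0 0 0 0.8; 0 0 0.2 0 0 0 0.8; 0 0 0 0 0 0 0.8; 0 0 0 0 0 0 0.8"}}

```text
clock: 42.28
tool_pos: [0.6918, -0.0705, 0.0062]
orientation: [3.141, 0.001, 0.163]
wrist_force: [0.1, 0.6, -0.3]
width: 0.0684
```

```bash
python3 d.py .6922 -.0705 .004
```

```text
t 42.27 [ 0.6918 -0.0705  0.0062] [3.1413e+00 1.0000e-03 1.6280e-01] F [ 0.1  0.6 -0.3] w 0.0684 q [-0.2   0.73  1.47 -0.    0.95  1.21]
tool shift cm [0.04 0.01 0.22]
turn [ 0.0003  0.001  -0.0002]
```

{"method": "servo_tool", "body": {"targets": "0.03 0 0.2 0 0 0 0.8; 0 0 0 0 0 0 0; 0 0 0 0 0 0 0; 0 0 0 0 0 0 0; 0 0 0 0 0 0 0; 0 0 0 0 0 0 0; 0 0 0 0 0 0 0; 0 0 0 0 0 0 0; 0 0 0 0 0 0 0", "grip_force": 50}}

```text
clock: 43.4
tool_pos: [0.6919, -0.0703, 0.004]
orientation: [3.142, 0.001, 0.163]
wrist_force: [0.3, 0.6, 4.4]
width: 0.0376
```

```bash
python3 d.py .6922 -.0705 .004
```

```text
t 43.4 [ 0.6919 -0.0703  0.004 ] [3.1415e+00 1.5000e-03 1.6280e-01] F [0.3 0.6 4.4] w 0.0376 q [-0.2   0.73  1.47 -0.    0.94  1.21]
tool shift cm [ 0.03  0.02 -0.  ]
turn [ 0.      0.0015 -0.0002]
```

{"method": "servo_tool", "body": {"targets": "0 0 -0.7 0 0 0 0; 0 0 -1.5 0 0 0 0; 0 0 -3 0 0 0 0; 0 0 -3 0 0 0 0; 0 0 -3 0 0 0 0; 0 0 -3 0 0 0 0; 0 0 -3 0 0 0 0; 0 0 -2 0 0 0 0; 0 0 -1 0 0 0 0; 0 0 0 0 0 0 0; 0 0 0 0 0 0 0"}}

```text
clock: 44.78
tool_pos: [0.6912, -0.0701, 0.2046]
orientation: [-3.141, 0.004, 0.163]
wrist_force: [-0.2, -0.5, -0.2]
width: 0.0377
```

```bash
python3 d.py .5518 -.256 .21;  python3 - <<'E'
from h import *
c=snap('side','side8.png')
E
```

```text
t 44.77 [ 0.6912 -0.0701  0.2046] [-3.1409  0.0038  0.1628] F [-0.2 -0.5 -0.2] w 0.0377 q [-0.2   0.52  1.31 -0.    1.31  1.21]
tool shift cm [-16.77  16.08  -0.49]
turn [-0.0007  0.0038 -0.0002]
```

View pics/side8.png

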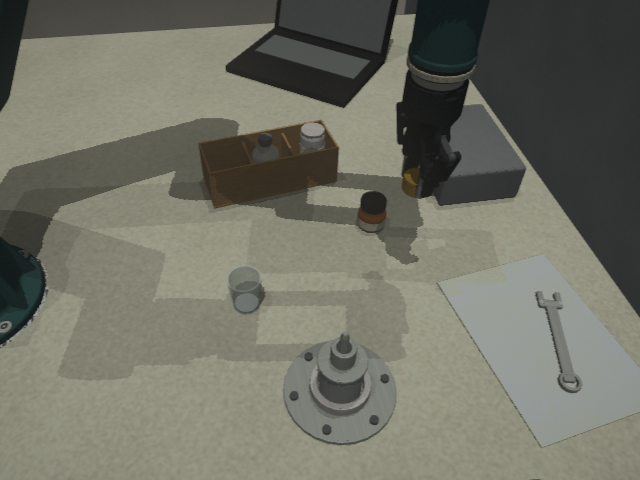

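The nut is held at (415,183), and the assembly stands upright at (343,365). I'll carry the nut over.

{"method": "servo_tool", "body": {"targets": "-1 1 0 0 0 0 0; -1.8 1.7 0 0 0 0 0; -2.3 2.2 0 0 0 0 0; -2.3 2.2 0 0 0 0 0; -2.3 2.2 0 0 0 0 0; -2.3 2.2 0 0 0 0 0; -2 2 0 0 0 0 0; -1.5 1.5 0 0 0 0 0; -1 0.8 0 0 0 0 0; -0.27 0.28 0 0 0 0 0; 0 0 0 0 0 0 0; 0 0 0 0 0 0 0; 0 0 0 0 0 0 0"}}

```text
clock: 46.45
tool_pos: [0.553, -0.2556, 0.2059]
orientation: [-3.141, 0.002, 0.164]
wrist_force: [0.6, 0.6, -1.0]
width: 0.0379
```

```bash
python3 d.py .5518 -.256 .118
cat > nt.py <<'E'
from h import *
o=robot.get_obs(); t=o['tool_pos']; b=t[2]-.004
for n in('side','top'):
    c=snap(n,'nt_%s_%.2f.png'%(n,o['clock'])); W=cloud(c)
    hsv=cv2.cvtColor(c['image'],cv2.COLOR_BGR2HSV)
    br=(hsv[...,0]>8)&(hsv[...,0]<30)&(hsv[...,1]>110)
    d=np.hypot(W[...,0]-t[0],W[...,1]-t[1]); m=br&(d<.04)&(W[...,2]>b-.012)&(W[...,2]<b+.03)
    P=W[m]; 
    if len(P)>10:
        z=P[:,2]; Q=P[z<b+.019]; 
        s=least_squares(lambda x:np.hypot(Q[:,0]-x[0],Q[:,1]-x[1])-.0205,t[:2],loss='soft_l1',f_scale=.001)
        print(n,len(P),'z',z.min().round(4),z.max().round(4),'axis',s.x.round(4),np.abs(s.fun).mean().round(4),'mid',((P.max(0)+P.min(0))/2).round(4))
    P=rim(W,[.552,-.256],(.121,.135),.015)
    if len(P)>5: print('stem',len(P),least_squares(lambda x:np.hypot(P[:,0]-x[0],P[:,1]-x[1])-.006,[.552,-.256]).x.round(4))
    for q in viewer.mark_of('nut_center',n)[:1]: print('mark',w(c,q['at']).round(4),q['conf'])
E
python3 nt.py; cp $(ls -t pics/nt_side*|head -1) pics/cur2.png
```

```text
t 46.45 [ 0.553  -0.2556  0.2059] [-3.1414e+00  2.0000e-03  1.6370e-01] F [ 0.6  0.6 -1. ] w 0.0379 q [-0.55  0.4   1.52 -0.    1.23  0.86]
tool shift cm [-0.1   0.03  8.79]
turn [-0.0002  0.002   0.0007]Traceback (most recent call last):
  File "nt.py", line 1, in <module>
    from h import *
  File "h.py", line 2, in <module>
    from bench import robot, viewer
  File "<controller>", line 1, in <module>
  File "<controller>", line 16, in <module>
    from ._kdtree import *
    from ._ckdtree import cKDTree, cKDTreeNode  # type: ignore[import-not-found]
    ^^^^^^^^^^^^^^^^^^^^^^^^^^^^^^^^^^^^^^^^^^
  File "scipy/spatial/_ckdtree.pyx", line 11, in init scipy.spatial._ckdtree
    from ._base import *
    from ._sputils import (asmatrix, check_reshape_kwargs, check_shape,
                           get_sum_dtype, isdense, isscalarlike, _todata,
                           matrix, validateaxis, getdtype, is_pydata_spmatrix)
    from scipy._lib._util import np_long, np_ulong
    from scipy._lib._array_api import (Array, array_namespace, is_lazy_array,
                                    
[... 494 characters left out ...]
rt extbuild
    import pathlib
    from ._local import *
    import ntpath
  File "<frozen importlib._bootstrap>", line 1360, in _find_and_load
  File "<frozen importlib._bootstrap>", line 1331, in _find_and_load_unlocked
  File "<frozen importlib._bootstrap>", line 935, in _load_unlocked
  File "<frozen importlib._bootstrap>", line 1176, in exec_module
  File "<frozen ntpath>", line 172, in <module>
  File "nt.py", line 2, in <module>
    o=robot.get_obs(); t=o['tool_pos']; b=t[2]-.004
      ^^^^^
NameError: name 'robot' is not defined
ls: cannot access 'pics/nt_side*': No such file or directory
cp: missing destination file operand after 'pics/cur2.png'
Try 'cp --help' for more information.
```

My file name `nt.py` shadowed a standard-library module, so I'll rename it.

```bash
mv nt.py nutchk.py; python3 nutchk.py; cp $(ls -t pics/nt_side*|head -1) pics/cur2.png
```

```text
side 415 z 0.2049 0.2316 axis [ 0.5596 -0.2635] 0.0018 mid [ 0.5505 -0.2577  0.2183]
stem 60 [ 0.5515 -0.2555]
mark [ 0.5566 -0.2536  0.2149] 0.89
top 191 z 0.2027 0.2281 axis [ 0.5544 -0.2563] 0.0005 mid [ 0.5392 -0.2581  0.2154]
stem 33 [ 0.5517 -0.2566]
mark [ 0.5517 -0.2553  0.2112] 0.44
```

View pics/cur2.png

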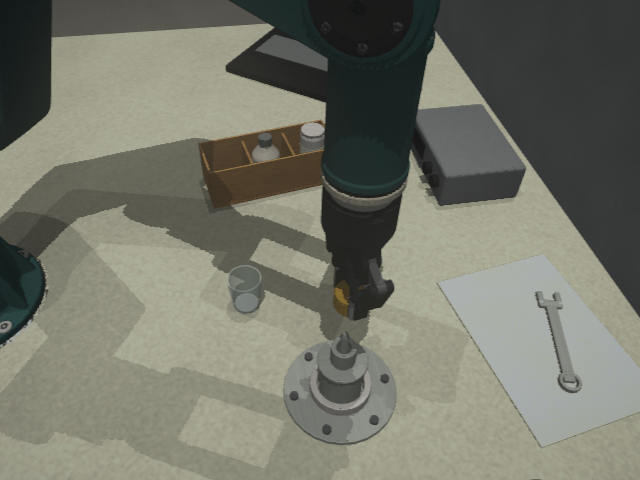

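Run:
```python
import cv2,glob,numpy as np
a=cv2.imread('pics/cur2.png')[240:400,270:430]; f=sorted(glob.glob('pics/nt_top*'))[-1]
b=cv2.imread(f)[180:340,400:560]
cv2.imwrite('pics/z1.png',np.hstack([cv2.resize(x,(400,400),interpolation=2) for x in(a,b)]))
```

```text
(no output)
```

View pics/z1.png

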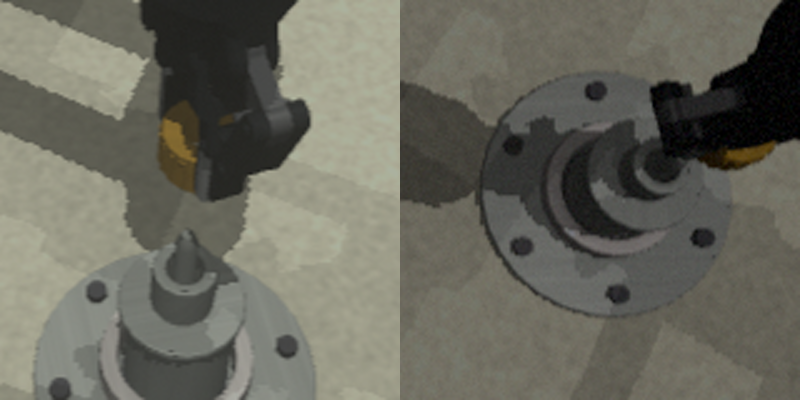

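Run:
```python
from h import *
t=robot.get_obs()['tool_pos']; print(t)
for n in('side','top'):
    c=snap(n); W=cloud(c); hsv=cv2.cvtColor(c['image'],cv2.COLOR_BGR2HSV)
    m=(hsv[...,0]>8)&(hsv[...,0]<30)&(hsv[...,1]>90)&(np.hypot(W[...,0]-t[0],W[...,1]-t[1])<.04)&(W[...,2]>.18)
    P=W[m]
    # joint cylinder fit: axis tilt(2), centre(2), r known -> signed distance to solid cylinder (side or top)
    def f(x,bias=0):
        a=np.array([x[2],x[3],1]);a/=np.linalg.norm(a); d=P-np.array([x[0],x[1],x[4]]); h=d@a; r=np.linalg.norm(d-h[:,None]*a,axis=1)
        q=np.stack([r-.0205,np.abs(h)-.012],1); return np.hypot(*np.maximum(q,0).T)+np.minimum(q.max(1),0)
    s=least_squares(f,[t[0],t[1],0,0,t[2]+.008],loss='soft_l1',f_scale=.001); print(n,len(P),s.x.round(4),np.abs(s.fun).mean().round(5))
    g=lambda y:f([y[0],y[1],0,0,y[2]]); s=least_squares(g,[t[0],t[1],t[2]+.008],loss='soft_l1',f_scale=.001); print(' upright',s.x.round(4),np.abs(s.fun).mean().round(5))
```

```text
[ 0.55273419 -0.25587503  0.20589327]
side 475 [ 0.5555 -0.2571  0.006   0.016   0.2142] 0.00634Traceback (most recent call last):
  File "<stdin>", line 12, in <module>
    return func(*args, **kwargs)
    vector_fun = VectorFunction(
        fun_wrapped,
    ...<6 lines>...
        workers=workers
    )
    self._update_fun()
    ~~~~~~~~~~~~~~~~^^
    self.f = self.fun_wrapped(xp_copy(self.x))
             ~~~~~~~~~~~~~~~~^^^^^^^^^^^^^^^^^
    return np.atleast_1d(self.fun(x))
                         ~~~~~~~~^^^
    return self.f(x, *self.args, **self.kwargs)
           ~~~~~~^^^^^^^^^^^^^^^^^^^^^^^^^^^^^^
  File "<stdin>", line 12, in <lambda>
  File "<stdin>", line 9, in f
numpy._core._exceptions._UFuncOutputCastingError: Cannot cast ufunc 'divide' output from dtype('float64') to dtype('int64') with casting rule 'same_kind'
```

{"method": "servo_tool", "body": {"targets": "-0.22 -0.03 1 0 0.002 0 0; 0 0 1.5 0 0 0 0; 0 0 1.5 0 0 0 0; 0 0 0.8 0 0 0 0; 0 0 0 0 0 0 0; 0 0 0 0 0 0 0; 0 0 0 0 0 0 0"}}

```text
clock: 47.58
tool_pos: [0.5508, -0.2564, 0.1585]
orientation: [3.141, -0.001, 0.163]
wrist_force: [-0.1, -0.1, -1.2]
width: 0.0376
```

```bash
python3 d.py .5518 -.256 .118; python3 nutchk.py
python3 - <<'E'
import cv2,glob,numpy as np
a=cv2.imread(sorted(glob.glob('pics/nt_side*'))[-1])[270:390,285:405]; b=cv2.imread(sorted(glob.glob('pics/nt_top*'))[-1])[190:310,420:540]
cv2.imwrite('pics/z2.png',np.hstack([cv2.resize(x,(400,400),interpolation=2) for x in(a,b)]))
E
```

```text
t 47.58 [ 0.5508 -0.2564  0.1585] [ 3.1409e+00 -9.0000e-04  1.6290e-01] F [-0.1 -0.1 -1.2] w 0.0376 q [-0.55  0.44  1.58  0.    1.12  0.86]
tool shift cm [ 0.11 -0.03  4.05]
turn [ 0.0007 -0.0009 -0.0002]
side 343 z 0.1564 0.1818 axis [ 0.5571 -0.264 ] 0.002 mid [ 0.5497 -0.2589  0.1691]
stem 39 [ 0.5515 -0.2557]
mark [ 0.557  -0.2579  0.1662] 0.91
top 137 z 0.1567 0.1804 axis [ 0.5524 -0.2565] 0.0005 mid [ 0.5357 -0.2567  0.1686]
mark [ 0.5511 -0.2569  0.165 ] 0.42
```

View pics/z2.png

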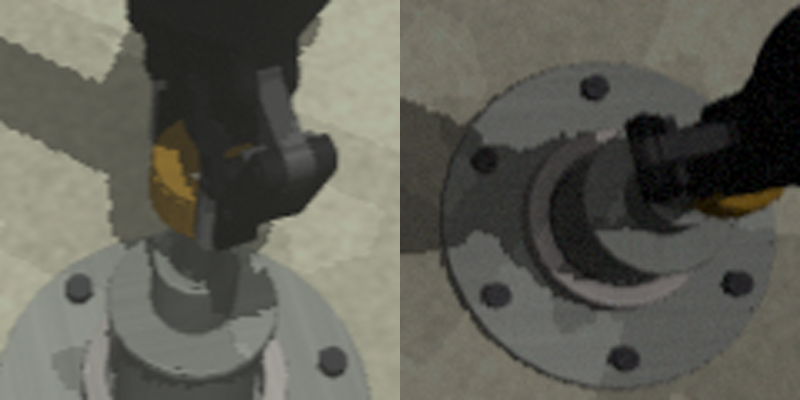

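The nut's fit from the top camera is (0.5524, −0.2565), under 1 mm from the stem (the side fit is disturbed by the finger edge). I'll lower gently.

{"method": "servo_tool", "body": {"targets": "-0.03 -0.05 0.4 0 0 0 0; 0 0 0.4 0 0 0 0; 0 0 0.4 0 0 0 0; 0 0 0.4 0 0 0 0; 0 0 0 0 0 0 0"}}

```text
clock: 48.4
tool_pos: [0.5496, -0.2555, 0.1414]
orientation: [-3.141, 0.001, 0.163]
wrist_force: [0.3, 0.3, -1.2]
width: 0.0379
```

{"method": "servo_tool", "body": {"targets": "0 0 0.4 0 0 0 0; 0 0 0.4 0 0 0 0; 0 0 0.4 0 0 0 0; 0 0 0.4 0 0 0 0; 0 0 0.3 0 0 0 0; 0 0 0.2 0 0 0 0; 0 0 0 0 0 0 0; 0 0 0 0 0 0 0"}}

```text
clock: 49.4
tool_pos: [0.55, -0.2558, 0.1211]
orientation: [3.142, -0.0, 0.163]
wrist_force: [-0.4, 0.4, -1.2]
width: 0.0378
```

{"method": "servo_tool", "body": {"targets": "0 0 0.15 0 0 0 0; 0 0 0.1 0 0 0 0; 0 0 0.1 0 0 0 0; 0 0 0 0 0 0 0; 0 0 0 0 0 0 0"}}

```text
clock: 50.02
tool_pos: [0.55, -0.2557, 0.1179]
orientation: [3.142, -0.0, 0.163]
wrist_force: [-1.0, 0.6, 5.7]
width: 0.0379
```

```bash
python3 d.py .5518 -.256 .118; python3 nutchk.py
```

```text
t 50.02 [ 0.55   -0.2557  0.1179] [ 3.1415e+00 -2.0000e-04  1.6280e-01] F [-1.   0.6  5.7] w 0.0379 q [-0.55  0.49  1.62  0.    1.04  0.86]
tool shift cm [ 0.17  0.05 -0.01]
turn [ 0.0001 -0.0002 -0.0002]
side 289 z 0.1177 0.1407 axis [ 0.5556 -0.2611] 0.0021 mid [ 0.5481 -0.2571  0.1292]
stem 36 [ 0.5504 -0.2517]
mark [ 0.5533 -0.2534  0.1278] 0.89
top 116 z 0.1159 0.1405 axis [ 0.5517 -0.2561] 0.0005 mid [ 0.5345 -0.256   0.1282]
mark [ 0.5502 -0.2555  0.1233] 0.47
```

Contact at exactly the seated height. I'll release, rise and move away to check.

{"method": "servo_tool", "body": {"targets": "0 0 0 0 0 0 0.8; 0 0 0 0 0 0 0.8; 0 0 0 0 0 0 0.8; 0 0 0 0 0 0 0.8; 0 0 0 0 0 0 0.8; 0 0 -2 0 0 0 0.8; 0 0 -3 0 0 0 0.8; 0 0 -3 0 0 0 0.8; 0 0 -3 0 0 0 0.8; 0 0 -2 0 0 0 0.8; 0 -2.5 0 0 0 0 0.8; 0 -4 0 0 0 0 0.8; 0 -4 0 0 0 0 0.8; 0 -3 0 0 0 0 0.8; 0 0 0 0 0 0 0.8; 0 0 0 0 0 0 0.8; 0 0 0 0 0 0 0.8"}}

```text
clock: 52.35
tool_pos: [0.5281, -0.1231, 0.2471]
orientation: [-3.142, 0.0, 0.162]
wrist_force: [-0.9, -1.0, -0.0]
width: 0.0685
```

Run:
```python
from h import *
print(robot.get_obs()['clock'],robot.get_obs()['wrist_force'].round(1))
for n in('side','top'):
    c=snap(n,n+'9.png'); W=cloud(c)
    for k,zr,rm,ri,ro in(('flange',(.078,.088),.042,.017,.034),('nut',(.132,.141),.026,.0065,.0205),('stemtop',(.1415,.149),.01,0,.006)):
        P=rim(W,[.552,-.256],zr,rm)
        if len(P)>5: print(n,k,len(P),annfit(P,ri,ro,[.552,-.256])[0].round(4),np.median(P[:,2]).round(4),P[:,2].max().round(4))
    P=rim(W,[.552,-.256],(.132,.141),.02); 
    A=np.c_[P[:,:2]-[.552,-.256],np.ones(len(P))]; print('nut top slope',np.linalg.lstsq(A,P[:,2],rcond=None)[0].round(3))
    for m in 'beaker_center jar_center bottle_a_center bottle_b_center'.split():
        for d in viewer.mark_of(m,n)[:1]: print(m,w(c,d['at']).round(4))
```

```text
52.35 [-0.9 -1.  -0. ]
side flange 1086 [ 0.5519 -0.2551] 0.0842 0.0879
side nut 679 [ 0.5514 -0.2548] 0.1378 0.1409
side stemtop 29 [ 0.552 -0.256] 0.1437 0.147
nut top slope [-0.01   0.03   0.138]
beaker_center [ 0.4402 -0.082   0.0295]
jar_center [0.6815 0.065  0.0358]
bottle_a_center [0.5099 0.2147 0.0546]
top flange 397 [ 0.5521 -0.2561] 0.0834 0.088
top nut 211 [ 0.5504 -0.2561] 0.137 0.14
nut top slope [-0.022 -0.025  0.137]
beaker_center [ 0.4369 -0.0776  0.0342]
jar_center [0.682  0.0612 0.0303]
bottle_a_center [0.5082 0.2182 0.0604]
bottle_b_center [0.5981 0.2349 0.0544]
```

View pics/side9.png

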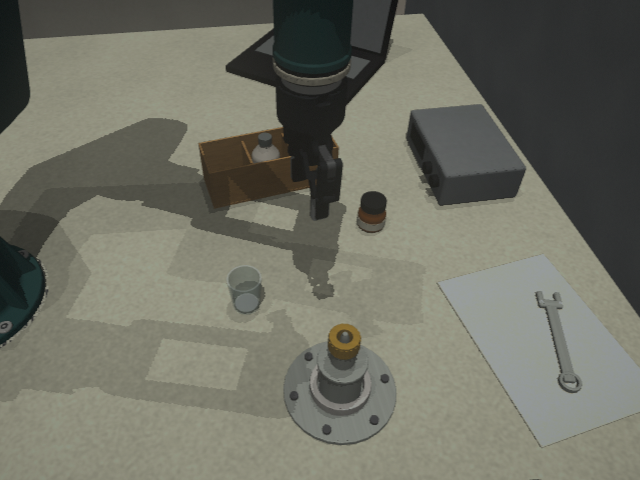

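The nut is seated around the stem at (344,342): top at 137–138 mm as expected, and level. The bystanders haven't moved and the gripper is clear, so I'm handing in.

```bash
python3 -c "
from bench import robot
print(robot.hand_in())"
```

```text
the job is handed in; nothing more can be done
None
```

I built the vessel stack on the jacket plate in the order asked – vessel, carrier, head, nut – and handed it in at about 53 s. The hand-in gave no verdict.

**Seating:** In the last depth readings, every part stood at its seated height to within about 1 mm. All axes lay within about 2 mm of each other. I measured the vessel rim and hub top before the later parts covered them.

| Part | Read height | Expected |
|---|---|---|
| Vessel rim | 76.5 mm | 78 mm (rims had read about 1 mm low from the start) |
| Head flange top | 83–84 mm | 84 mm |
| Hub top | 113–113.5 mm | 114 mm |
| Nut top | 137–138 mm | 138 mm |
| Stem top | about 144–146 mm | 144 mm |

The nut's top face was level within about 0.035 rad.

**Bystanders:** The beaker, jar and white bottle were found again within about 5 mm of where they started. Only the top camera found the can, also where it started, because the arm hid it from the side camera. The gripper was well clear of everything.

**Checks that failed or disagreed:**
- While the nut was in the grip, the side camera's fit of its position was about 7–8 mm off because a finger hid part of it. I used the top camera's fit and the contact height instead.
- One nut-tilt check crashed partway, and I did not repeat it.
- The gripper opening read 1–3 mm smaller than the parts' nominal diameters throughout, with no sign of slipping.

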